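Slide the lens cassette out of the pack and press it home in the detector

ROBOT

A 6-joint arm with a two-finger parallel gripper is mounted at the origin on the work surface. World frame = base frame: x ahead of the robot, y to its left, z up, the work surface at z = 0. Lengths are in m, angles in rad, forces in N, time in s.
With the tool pointing down it reaches from about 0.375 to 0.9 m from the base axis. Payload 3.1 kg.
Tool frame: the origin (TCP) lies on the centre line of the jaws, within the pads' length; the fingertips stand 8 mm ahead of it and the grasp point (between the pads) lies 11 mm behind it (ctrl.tips_ahead is the z of the fingertips in the tool frame, in m); z points along the fingers, y is the line along which they close (so a half turn about z gives the same grasp; the last joint's range is limited). The gripper opens to 85 mm and grips with 20 to 120 N. Pads are 22 mm wide; open, the fingers measure 114 mm over their backs; the gripper's body (76 mm by 85 mm) begins 54 mm behind the grasp point. The pads swing forward as they close: fully open they stand 13 mm farther back than shut.
Start: joints at [-1.425, 0.527, 1.433, -0, 1.181, -0.178], TCP at [0.199, -0.592, 0.239] pointing down, gripper open.
Joint ranges: [-3.08, 3.08], [-0.75, 2.2], [0.22, 2.44], [-1.43, 4.57], [0, 2.65], [-2.85, 2.85]. Speed limits (rad/s): [2.79, 2.79, 3.14, 3.14, 3.14, 3.14].

INTERFACE

Orientations are given as a unit quaternion [x, y, z, w].
In Python, from cell import ctrl gives the robot as it stands.
- The arm moves only by the tool apply_moves, never from a script. Its argument "increments" is a list of rows, each an object with "slide": the shift along the tool's x, y, z in mm, a list of three; "dr": the turn, a rotation vector about the tool's x, y, z in units of 8 degrees (1.0 is 8 degrees), a list of three; "grip": the finger opening in mm, from 0 to 85.4. A call has exactly 5 rows; each row shifts and turns the commanded pose from where the row before left it, along the tool's axes as they then stand; what a row does not reach is not made up. A row lasts 1/8 s, in which the tool goes at most 62.5 mm and 10.7 degrees, less where a joint would pass 70% of its speed; a pose out of reach is approached as far as the arm can. A call is refused whole if a number of a shift passes 62.5 or a number of a turn 1, either way. A call with a gripper value outside its range is refused whole. The fingers move at their own pace and stop on an object; "grip_force" is the grip in N (left out, the last holds). Time passes only in rows, so rows that do not move let the fingers close, or fill a call up. It gives the time, the measured TCP pose, the force, the opening and the grip force at its end, in the units of the state.
- ctrl.read_state(): the state, without advancing time (a new reading comes with each control period).
- ctrl.get_image(name): name is "side" or "top" or "wrist"; returns the picture (420x560x3 uint8, red, green, blue); there is no depth.
- ctrl.camera_params(name): a dict with "fx", "fy", "cx", "cy" (pixels), "R" (3x3) and "t" (3): a world point X has camera coordinates R X + t; the wrist camera has in their place "mount" (4x4, takes a point from camera to tool coordinates, whose origin is the TCP and whose axes are the flange's). Camera axes: x right, y down, z forward; pixel columns grow to the right and rows downward; lengths in m; the calibration is good to about 2 mm. A picture is of the moment at which its call begins: read the wrist's pose just before it. camera_params takes no time and is no camera call.
- ctrl.hand_in(): hands the job in; it is judged then, once.
The state is a dict: "time": time; "joint_pos": joint angles; "qvel": joint speeds; "effort": joint torques, N m; "ee_pos": TCP position; "ee_rot": TCP orientation; "wrist_force": force on the tool from outside, world axes, zero at the start; "wrist_torque": the same for the moment, N m; "gripper_width": finger opening in m; "finger_force": force on a finger pad.
Only numpy, scipy, OpenCV 4.12 (cv2) and the standard library are available. Lean on these libraries where they do the work, as an engineer would, in place of code of your own. Each camera call takes 0.05 s, during which the arm holds its last target. There are 200 camera calls.

TASK

Four optics cassettes lie packed side by side against a low rail; slide the one with the round lens window lengthwise out of the pack until it is clear of the others, without disturbing them. Then, always sliding it on the bench and never lifting it, feed it lengthwise into the slot of the grey detector box until it meets the sprung stop hidden inside, press it home gently with about 10 N (at no time push it against the box with 18 N or more), and leave it lying there, released and still touching the stop. Leave the other things on the bench alone.

Things in the scene. Friction and masses are not known exactly. Their poses are not given: they have to be found in the camera images.
- lens_center (a point): the lens cassette: aluminium block 40 mm wide (its x), 96 mm long (its y), 36 mm high, about 0.3 kg, with one round glass lens window (32 mm across) flush in its top; friction on the bench takes about 1 to 4 N. Point: its centre, 18 mm above the bench; axes: y along its length, towards the detector box's side, z up
- slit_a_center (a point): aluminium cassette of the same 40 x 96 x 36 mm size and 0.3 kg, but with a long narrow dark slit in its top. Point: its centre, 18 mm above the bench; axes as for the lens cassette
- slit_b_center (a point): aluminium cassette of the same 40 x 96 x 36 mm size and 0.3 kg, but with a long narrow dark slit in its top. Point: its centre, 18 mm above the bench; axes as for the lens cassette
- slit_c_center (a point): aluminium cassette of the same 40 x 96 x 36 mm size and 0.3 kg, but with a long narrow dark slit in its top. Point: its centre, 18 mm above the bench; axes as for the lens cassette
- rail: fixed aluminium strip 12 mm wide (x), 140 mm long (y), 15 mm high, beside the pack; the four cassettes touch one another and the rail, in any order, their long sides parallel to it, all on its -x side, their centres level with its centre along y. Origin: centre of its underside; y along it, towards the detector box's side
- dock: fixed grey detector box, 106 mm wide, 55 mm high, with a slot at bench level (the bench is its floor). Origin: on the bench, middle of the slot's entrance; y points into the slot, x across. Two guides 14 mm high, 46 mm apart, run inwards from y = 0; before them a flared mouth, 14 mm high, opens from 46 mm to about 84 mm between y = 0 and y = -27 mm (98 mm wide over its outside)
- dock_hood (a point): the same box: middle of the roof's front edge, on its underside, 44 mm above the bench and 20 mm (in y) inside the entrance. Hidden under the roof is a padded stop on a spring of about 4 N per mm, damped, with 10 mm of travel; where the cassette's front end first meets it is not known: anywhere from 30 to 65 mm inside the entrance, so that 31 to 66 mm of the cassette then stay outside
- iris: bystander: iris on a post, 48 mm round foot, 98 mm tall; origin centre of its underside
- jar: bystander: small glass jar, 50 mm across, 70 mm tall; origin centre of its underside
- mouse: bystander: computer mouse, 100 x 58 x 31 mm; origin centre of its underside
Mind the look-alikes: they are no part of the job. There is more than one size of the dock; the job needs the largest.

How it is judged:
On the way, in this order (a step that is already met when the one before it is completed fails the run):
1. the lens cassette has been slid lengthwise out of the pack, at least 10 mm clear of the others' ends ((y of lens_center in the frame of rail above 0.106 m or y of lens_center in the frame of rail below -0.106 m)), for 0.1 s.
2. the lens cassette lies straight in the slot and is pressed against the stop with more than 6 N for 0.3 s (x of lens_center in the frame of dock between -0.0045 and 0.0045 m and y of lens_center in the frame of dock above -0.018 m and angle between the y axis of lens_center and the y axis of dock, either way round below 0.08 rad and height (world z) of lens_center below 0.022 m and contact force between lens and dock above 6 N), for 0.3 s.
At the end, for the whole second after the job is handed in: the lens cassette lies on the bench in the slot, its centre within 4.5 mm of the slot's middle line and less than 18 mm short of the entrance or beyond it, straight within 0.08 rad, at rest and still touching the stop (over 0.1 N); the three slit cassettes are within 6 mm of where they started (x of lens_center in the frame of dock between -0.0045 and 0.0045 m and y of lens_center in the frame of dock above -0.018 m and angle between the y axis of lens_center and the y axis of dock, either way round below 0.08 rad and height (world z) of lens_center below 0.022 m and contact force between lens and dock above 0.1 N and linear speed of lens below 0.01 m/s and distance of each of slit_a_center, slit_b_center, slit_c_center from where it was at the start of the episode below 0.006 m).
It fails at once if a slit cassette moved by more than 6 mm (distance of any of slit_a_center, slit_b_center, slit_c_center from where it was at the start of the episode above 0.006 m).
It fails at once if the lens cassette lifted off the bench (centre more than 8 mm up) (height (world z) of lens_center above 0.026 m).
It fails at once if the lens cassette pushed against the detector box or its stop with more than 18 N (contact force between lens and dock above 18 N).
It fails at once if a bystander moved by more than 15 mm (distance of any of iris, jar, mouse from where it was at the start of the episode above 0.015 m).
It also fails if it takes over 72 s, if anything falls off the work surface, if the arm or the gripper's body presses on something with over 40 N, if the wrist force passes 120 N, or if a joint passes its speed limit or range.

## Working session

There is one attempt and no reset: what is moved stays moved. The work goes in short steps, Python scripts to look and compute and a tool call to move; the robot and the scene stay as the last step left them, time stands still between calls to the robot, and variables do not carry over. Pictures are saved under pics/ and viewed, at most 13 in all, crops included, and the job is handed in when it is done.

Besides the shell and the picture viewer there is one more tool, called by a JSON object that holds its "method" and its "body", one argument or row to a line. apply_moves: Moves the arm, as the interface text tells. Its arguments: {"type":"object","properties":{"increments":{"type":"array"},"grip_force":{"type":"number"}},"required":["increments"]}

```bash
ls; mkdir -p pics
python3 - <<'E'
from cell import ctrl
import cv2,numpy as np
s=ctrl.read_state();print({k:np.round(v,3).tolist() for k,v in s.items()},ctrl.tips_ahead)
for n in("top","side"):
    im=ctrl.get_image(n);cv2.imwrite(f"pics/{n}0.png",im[:,:,::-1])
    p=ctrl.camera_params(n);print(n,{k:np.round(v,4).tolist() for k,v in p.items()})
print(ctrl.camera_params("wrist"))
E
```

```text
pics
{'time': 0.0, 'joint_pos': [-1.424, 0.528, 1.434, 0.0, 1.181, -0.179], 'qvel': [-0.001, -0.001, 0.0, 0.0, 0.003, 0.001], 'effort': [-0.001, -44.235, -17.803, -0.0, 0.009, -0.0], 'ee_pos': [0.199, -0.592, 0.238], 'ee_rot': [0.987, 0.162, 0.0, -0.001], 'wrist_force': [0.083, 0.063, 0.129], 'wrist_torque': [-0.015, 0.01, 0.044], 'finger_force': 0.0, 'gripper_width': 0.086} 0.008
top {'fx': 412.3779, 'fy': 412.3779, 'cx': 275.273, 'cy': 215.2445, 'R': [[-0.0272, -0.9996, 0.0006], [-0.9877, 0.0268, -0.1543], [0.1543, -0.0048, -0.988]], 't': [-0.0235, 0.5742, 0.7292]}
side {'fx': 397.816, 'fy': 397.816, 'cx': 274.7426, 'cy': 216.7835, 'R': [[0.7811, -0.6242, 0.0191], [-0.4335, -0.564, -0.7028], [0.4495, 0.5407, -0.7111]], 't': [-0.4515, 0.2805, 0.5647]}
{'fx': 330.2141266025598, 'fy': 330.2141266025598, 'cx': 280.5089111407783, 'cy': 208.1002837836662, 'mount': array([[ 1.54970339e-03, -9.47761205e-01, -3.18976954e-01,
         8.16340838e-02],
       [ 9.99998611e-01,  1.27294579e-03,  1.07610470e-03,
        -3.41105302e-04],
       [-6.13849921e-04, -3.18978179e-01,  9.47761861e-01,
        -1.35438530e-01],
       [ 0.00000000e+00,  0.00000000e+00,  0.00000000e+00,
         1.00000000e+00]])}
```

View pics/top0.png

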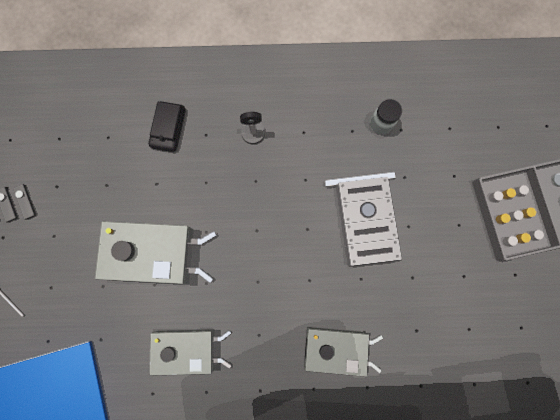

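View pics/side0.png

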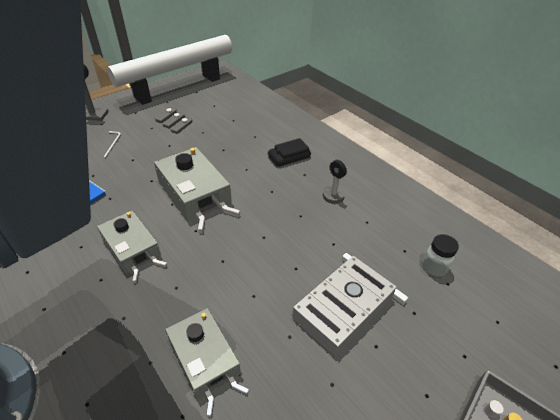

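The top view shows the pack below the rail: slit (365,190), lens with its round window (368,210), slits (372,231) and (375,252). There are three look-alike docks: the large one at (142,252), and small ones at (181,353) and (337,352). The large one's mouth faces right, which is -y. Bystanders: mouse (167,126), iris (252,128) and jar (388,113). My choice is the lens at (368,210) and the dock at (142,252).

```bash
cat > h.py <<'E'
import cv2,numpy as np
from cell import ctrl
from scipy.spatial.transform import Rotation as Ro
def pose():
    s=ctrl.read_state();return np.array(s["ee_pos"]),Ro.from_quat(s["ee_rot"]).as_matrix(),s
def cam(n):
    p=ctrl.camera_params(n);K=(p["fx"],p["fy"],p["cx"],p["cy"])
    if n!="wrist":
        R=np.array(p["R"]);return K,R.T,-R.T@np.array(p["t"])
    e,Rt,_=pose();M=p["mount"];return K,Rt@M[:3,:3],e+Rt@M[:3,3]
def ray(c,px,z):
    K,R,o=c;px=np.atleast_2d(px).astype(float)
    d=np.c_[(px[:,0]-K[2])/K[0],(px[:,1]-K[3])/K[1],np.ones(len(px))]@R.T
    return o+d*((z-o[2])/d[:,2])[:,None]
def proj(c,X):
    K,R,o=c;q=(np.atleast_2d(X)-o)@R
    return np.c_[q[:,0]/q[:,2]*K[0]+K[2],q[:,1]/q[:,2]*K[1]+K[3]]
E
python3 - <<'E'
from h import *
im=cv2.imread("pics/top0.png");c=cam("top")
g=cv2.cvtColor(im,cv2.COLOR_BGR2GRAY)
def rects(m,mn):
    for k in cv2.findContours(m,0,2)[0]:
        if cv2.contourArea(k)>mn: yield k,cv2.minAreaRect(k)
for nm,(x0,y0,x1,y1),z in(("pack",(325,165,410,275),.036),("dock",(85,210,225,295),.055)):
    m=np.zeros_like(g);m[y0:y1,x0:x1]=(g[y0:y1,x0:x1]>(150 if nm=="pack" else 115))*255
    m=cv2.morphologyEx(m,cv2.MORPH_CLOSE,np.ones((9,9)))
    if 1: m2=cv2.morphologyEx(m,cv2.MORPH_OPEN,np.ones((15,15)))
    for k,r in rects(m2,300):
        b=cv2.boxPoints(r);w=ray(c,b,z);print(nm,np.round(b).tolist(),np.round(w,4).tolist(),"sides",np.linalg.norm(w[1]-w[0]).round(4),np.linalg.norm(w[2]-w[1]).round(4),"centre",w.mean(0).round(4))
print("lens",ray(c,[368,210],.036)," mouth tips",ray(c,[[215,236],[212,279]],.014))
a=cv2.resize(im[165:275,320:415],None,fx=4,fy=4,interpolation=2);b=cv2.resize(im[210:295,85:225],None,fx=2.9,fy=2.9,interpolation=2)
o=np.zeros((440,800,3),np.uint8);o[:,:380]=a;o[:b.shape[0],385:385+b.shape[1]]=b[:,:415];cv2.imwrite("pics/crop1.png",o)
E
```

```text
pack [[338.0, 178.0], [389.0, 171.0], [401.0, 259.0], [350.0, 266.0]] [[0.6438, -0.162, 0.036], [0.6548, -0.2602, 0.036], [0.486, -0.2708, 0.036], [0.4758, -0.1758, 0.036]] sides 0.0988 0.1691 centre [ 0.5651 -0.2172  0.036 ]
dock [[85.0, 294.0], [85.0, 210.0], [224.0, 210.0], [224.0, 294.0]] [[0.4378, 0.3066, 0.055], [0.5911, 0.3133, 0.055], [0.5841, 0.0557, 0.055], [0.431, 0.0569, 0.055]] sides 0.1534 0.2577 centre [0.511  0.1831 0.055 ]
lens [[ 0.57999516 -0.2157225   0.036     ]]  mouth tips [[0.54063263 0.07847019 0.014     ]
 [0.45849183 0.0845688  0.014     ]]
```

View pics/crop1.png

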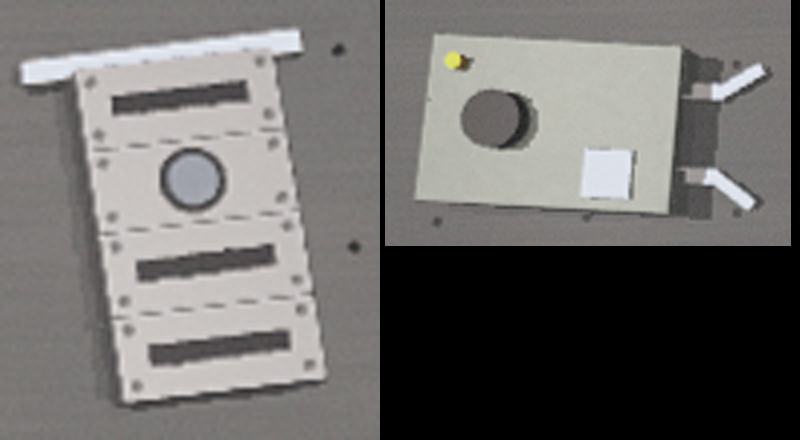

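The crop confirms the round window on the second cassette from the rail. The mouth tips are 82 mm apart, which matches the large dock. Next I move to a wrist view over the pack, with tool x along the rail's y.

```bash
cat >> h.py <<'E'
def plan(tgt,yaw,n):
    "straight run to tgt/yaw (tool down) in n rows: tool-axis slides in mm, turn about tool z in units of 8 deg"
    e,R,_=pose();y0=np.arctan2(R[1,0],R[0,0]);d=(np.array(tgt)-e)*1000/n;dy=(yaw-y0)/n
    print("tilt",R[:2,2].round(4),"yaw",y0.round(4),"dz/row",round(-np.degrees(dy)/8,3))
    for k in range(n):
        a=y0+k*dy;u=np.array([np.cos(a),np.sin(a)]);print([round(float(d[:2]@u),1),round(float(d[:2]@[u[1],-u[0]]),1),round(float(-d[2]),1)])
E
python3 -c "
from h import *
plan([.58,-.2,.24],1.68,10)"
```

```text
tilt [-0.0003  0.0019] yaw 0.3249 dz/row -0.971
[48.6, -25.0, -0.2]
[51.5, -18.2, -0.2]
[53.5, -11.1, -0.2]
[54.5, -3.7, -0.2]
[54.5, 3.7, -0.2]
[53.5, 11.0, -0.2]
[51.5, 18.1, -0.2]
[48.6, 24.9, -0.2]
[44.8, 31.3, -0.2]
[40.2, 37.0, -0.2]
```

{"method": "apply_moves", "body": {
  "increments": [
    {"slide": [48.6,-25,0],"dr": [0,0,-0.97],"grip": 85},
    {"slide": [51.5,-18,0],"dr": [0,0,-0.97],"grip": 85},
    {"slide": [53.5,-11,0],"dr": [0,0,-0.97],"grip": 85},
    {"slide": [54.5,-4,0],"dr": [0,0,-0.97],"grip": 85},
    {"slide": [54.5,4,0],"dr": [0,0,-0.97],"grip": 85}
  ]
}}

```text
time: 0.72
ee_pos: [0.3909, -0.3951, 0.239]
ee_rot: [0.876, 0.482, -0.0, -0.0]
wrist_force: [0.0, 0.0, 0.2]
gripper_width: 0.0848
finger_force: 0.0
```

{"method": "apply_moves", "body": {
  "increments": [
    {"slide": [53.5,11,0],"dr": [0,0,-0.97],"grip": 85},
    {"slide": [51.5,18,0],"dr": [0,0,-0.97],"grip": 85},
    {"slide": [48.6,25,0],"dr": [0,0,-0.97],"grip": 85},
    {"slide": [44.8,31,0],"dr": [0,0,-0.97],"grip": 85},
    {"slide": [40,37,0],"dr": [0,0,-0.97],"grip": 85}
  ]
}}

```text
time: 1.35
ee_pos: [0.581, -0.1995, 0.2389]
ee_rot: [0.666, 0.746, -0.0, -0.0]
wrist_force: [0.6, -1.0, -0.5]
gripper_width: 0.0853
finger_force: 0.0
```

Run:
```python
from h import *
import time
e,R,s=pose();print(e,np.arctan2(R[1,0],R[0,0]),R[:2,2],s["qvel"],s["joint_pos"])
for i in range(3): ctrl.get_image("wrist")
e,R,s=pose();print(e,np.arctan2(R[1,0],R[0,0]),R[:2,2])
c=cam("wrist");im=ctrl.get_image("wrist");cv2.imwrite("pics/w1.png",im[:,:,::-1])
import pickle;pickle.dump(c,open("w1.pkl","wb"))
```

```text
[ 0.58102942 -0.19947467  0.23890674] 1.6837108269887064 [-0.00070879  0.00025428] [ 0.71351873  0.23411344 -0.44626915 -0.00125293  0.20355146 -0.36312956] [-5.12331054e-01  5.13715636e-01  1.46046386e+00 -1.36759421e-04
  1.16815560e+00 -6.25192031e-01]
[ 0.58132953 -0.19856603  0.23868847] 1.6834299491245126 [-0.00060448  0.00046577]
```

View pics/w1.png

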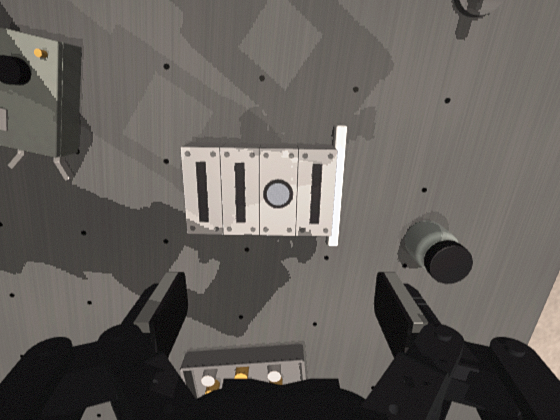

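The wrist view shows the lens disc at (278,193), slits at (202,192), (240,192) and (316,193), and the rail at (338,186). The pack's rows run v=148..236, with the jar at (440,250). A small dock sits at far left.

Run:
```python
from h import *
import pickle
c=pickle.load(open("w1.pkl","rb"));im=cv2.imread("pics/w1.png");g=cv2.cvtColor(im,cv2.COLOR_BGR2GRAY)
C=[]
for (x0,x1) in((190,214),(229,253),(305,328)):
    m=np.zeros_like(g);m[155:230,x0:x1]=(g[155:230,x0:x1]<90)*255
    k=max(cv2.findContours(m,0,2)[0],key=cv2.contourArea);r=cv2.minAreaRect(k)
    b=ray(c,cv2.boxPoints(r),.036);ctr=b.mean(0);C.append(ctr)
    l=max((b[1]-b[0],b[2]-b[1]),key=np.linalg.norm);l*=np.sign(l[1]);print("slit",r[0],ctr[:2].round(4),np.linalg.norm(l).round(4),"yaw",np.arctan2(l[1],l[0]).round(4))
m=np.zeros_like(g);m[172:215,260:297]=(g[172:215,260:297]<185)*255
k=max(cv2.findContours(m,0,2)[0],key=cv2.contourArea);(e,a,t)=cv2.fitEllipse(cv2.convexHull(k));L=ray(c,e,.036)[0];print("lens",e,a,L.round(4))
print("spacings",[np.linalg.norm(x-L).round(4) for x in C])
d=C[2]-C[0];print("perp yaw",np.arctan2(d[1],d[0])+np.pi/2)
# bright outline ends of lens
for u in(265,272,285,293):
    col=g[130:250,u].astype(int);v=np.where(col>150)[0]+130;print(u,v[0],v[-1],ray(c,[[u,v[0]],[u,v[-1]]],.036)[:,:2].round(4).tolist())
```

```text
slit (202.02755737304688, 191.46896362304688) [ 0.4996 -0.2219] 0.0656 yaw 1.6706
slit (239.0, 192.0) [ 0.5386 -0.218 ] 0.0641 yaw 1.6497
slit (315.35748291015625, 192.9932098388672) [ 0.6195 -0.2098] 0.0646 yaw 1.6683
lens (277.6081237792969, 193.35589599609375) (30.23124885559082, 30.596155166625977) [ 0.5795 -0.2139  0.036 ]
spacings [np.float64(0.0803), np.float64(0.0411), np.float64(0.0402)]
perp yaw 1.671482225545543
265 149 234 [[0.5615, -0.1686], [0.5708, -0.2621]]
272 149 234 [[0.5686, -0.1678], [0.5785, -0.2612]]
285 149 235 [[0.5818, -0.1663], [0.593, -0.2607]]
293 149 235 [[0.5899, -0.1654], [0.6018, -0.2597]]
```

```bash
python3 -c "
from h import *
plan([.5875,-.2925,.018],1.672,10)"
```

```text
tilt [-0.0014  0.0002] yaw 1.6811 dz/row 0.007
[-9.3, -0.3, 22.1]
[-9.3, -0.3, 22.1]
[-9.3, -0.3, 22.1]
[-9.3, -0.3, 22.1]
[-9.3, -0.3, 22.1]
[-9.3, -0.3, 22.1]
[-9.3, -0.2, 22.1]
[-9.3, -0.2, 22.1]
[-9.3, -0.2, 22.1]
[-9.3, -0.2, 22.1]
```

{"method": "apply_moves", "body": {
  "increments": [
    {"slide": [-23,-0.6,10],"dr": [0,0,0.07],"grip": 0},
    {"slide": [-23,-0.6,20],"dr": [0,0,0],"grip": 0},
    {"slide": [-23,-0.6,25],"dr": [0,0,0],"grip": 0},
    {"slide": [-24,-0.6,30],"dr": [0,0,0],"grip": 0},
    {"slide": [0,-0.4,30],"dr": [0,0,0],"grip": 0}
  ]
}}

```text
time: 2.17
ee_pos: [0.5854, -0.2991, 0.1216]
ee_rot: [0.674, 0.739, -0.0, 0.0]
wrist_force: [0.4, 0.3, -0.2]
gripper_width: 0.0004
finger_force: 0.0
```

{"method": "apply_moves", "body": {
  "increments": [
    {"slide": [0,0,30],"dr": [0,0,0],"grip": 0},
    {"slide": [0,0,30],"dr": [0,0,0],"grip": 0},
    {"slide": [0,0,20],"dr": [0,0,0],"grip": 0},
    {"slide": [0,0,14],"dr": [0,0,0],"grip": 0},
    {"slide": [0,0,11],"dr": [0,0,0],"grip": 0}
  ]
}}

```text
time: 2.8
ee_pos: [0.5867, -0.2946, 0.0186]
ee_rot: [0.672, 0.741, -0.0, 0.0]
wrist_force: [-0.5, -0.5, 0.3]
gripper_width: 0.0
finger_force: 0.0
```

```bash
python3 -c "
from h import *
c=cam('top');im=ctrl.get_image('top');cv2.imwrite('pics/t2.png',cv2.resize(im[150:300,300:500,::-1],None,fx=4,fy=4,interpolation=2))
plan([.5875,-.2925,.018],1.672,1);e,R,s=pose();a=np.array([np.cos(1.672),np.sin(1.672)]);d=e[:2]-[.5795,-.2139];print(e,s['gripper_width'],'along',d@a,'across',d@[a[1],-a[0]])"
```

```text
tilt [-0.0013  0.0009] yaw 1.6689 dz/row -0.022
[1.3, 1.5, -0.5]
[ 0.58615676 -0.29391191  0.01753124] 0.0002644868080508233 along -0.08027504959076734 across -0.0014609840242383477
```

View pics/t2.png

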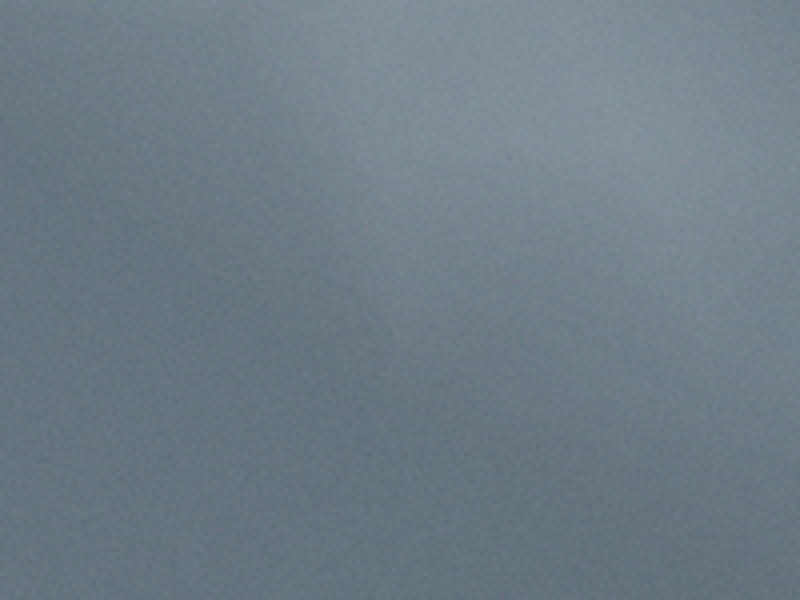

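The arm covers the top camera at this spot, so I rely on the wrist pose, which is 1.5 mm off across. I correct that and start pushing.

{"method": "apply_moves", "body": {
  "increments": [
    {"slide": [10,1.5,0],"dr": [0,0,-0.02],"grip": 0},
    {"slide": [7,0,0],"dr": [0,0,0],"grip": 0},
    {"slide": [6,0,0],"dr": [0,0,0],"grip": 0},
    {"slide": [6,0,0],"dr": [0,0,0],"grip": 0},
    {"slide": [6,0,0],"dr": [0,0,0],"grip": 0}
  ]
}}

```text
time: 3.48
ee_pos: [0.5855, -0.2593, 0.0201]
ee_rot: [0.67, 0.742, 0.0, 0.001]
wrist_force: [0.8, -2.0, 1.4]
gripper_width: 0.0001
finger_force: 1.1
```

```bash
python3 -c "
from h import *
c=cam('wrist');im=ctrl.get_image('wrist');cv2.imwrite('pics/w2.png',im[:,:,::-1])
e,R,s=pose();a=np.array([np.cos(1.672),np.sin(1.672)]);d=e[:2]-[.5795,-.2139];print(e,s['wrist_force'],'along',d@a,'across',d@[a[1],-a[0]],np.arctan2(R[1,0],R[0,0]))"
```

```text
[ 0.58509262 -0.25810755  0.0198439 ] [-0.03650618 -2.00989281  0.12999138] along -0.0445463832570776 across 0.0010976736330295198 1.6725207211158228
```

View pics/w2.png

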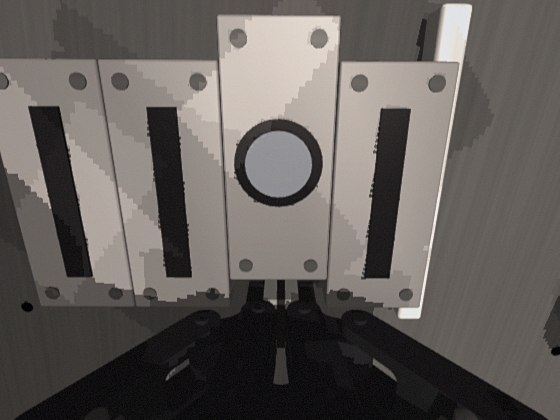

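The lens cassette has slid about 14 mm and the neighbours' ends (v≈60 and 305) are still level. The finger knuckles sit about 63 mm up, clear of the 36 mm tops, so I keep pushing.

{"method": "apply_moves", "body": {
  "increments": [
    {"slide": [8,-0.4,0],"dr": [0,0,0],"grip": 0},
    {"slide": [10,-0.4,0],"dr": [0,0,0],"grip": 0},
    {"slide": [11,0,0],"dr": [0,0,0],"grip": 0},
    {"slide": [11,0,0],"dr": [0,0,0],"grip": 0},
    {"slide": [11,0,0],"dr": [0,0,0],"grip": 0}
  ]
}}

```text
time: 4.15
ee_pos: [0.5787, -0.2072, 0.0192]
ee_rot: [0.67, 0.742, 0.0, -0.0]
wrist_force: [1.6, -1.9, 0.8]
gripper_width: -0.0001
finger_force: 1.1
```

{"method": "apply_moves", "body": {
  "increments": [
    {"slide": [11,0,0],"dr": [0,0,0],"grip": 0},
    {"slide": [11,0,0],"dr": [0,0,0],"grip": 0},
    {"slide": [11,0,0],"dr": [0,0,0],"grip": 0},
    {"slide": [9,0,0],"dr": [0,0,0],"grip": 0},
    {"slide": [7,0,0],"dr": [0,0,0],"grip": 0}
  ]
}}

```text
time: 4.78
ee_pos: [0.5731, -0.1585, 0.0192]
ee_rot: [0.67, 0.742, -0.0, -0.001]
wrist_force: [-0.1, -1.0, 0.7]
gripper_width: 0.0001
finger_force: 0.8
```

```bash
python3 -c "
from h import *
im=ctrl.get_image('wrist')
e,R,s=pose();a=np.array([np.cos(1.672),np.sin(1.672)]);d=e[:2]-[.5795,-.2139];print(e,s['wrist_force'],'along',d@a,'across',d@[a[1],-a[0]],np.arctan2(R[1,0],R[0,0]))
c=cam('wrist');im=ctrl.get_image('wrist');cv2.imwrite('pics/w3.png',im[:,:,::-1])
g=cv2.cvtColor(im,cv2.COLOR_RGB2GRAY)
import pickle;pickle.dump(c,open('w3.pkl','wb'))
"
```

```text
[ 0.57283521 -0.15764312  0.01909048] [0.04384396 0.06919018 0.39622049] along 0.056642380287587966 across -0.0009469969424943294 1.6727653342636108
```

View pics/w3.png

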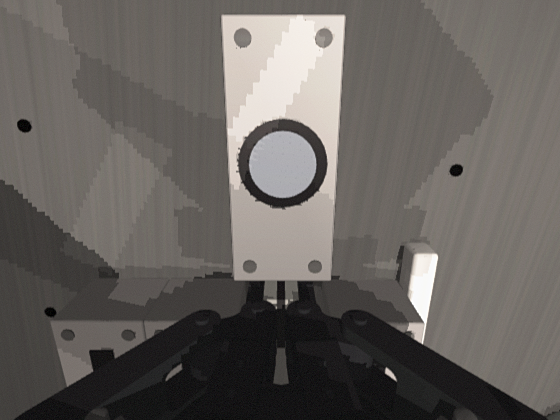

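The cassette is out ahead of the pack, with its disc at (283,163) and end faces at v=15 and 281. Next I measure its pose.

```bash
cat >> h.py <<'E'
def lens(im,c,box,th=150,z=.036):
    "bright top face: rect corners to world; im is BGR"
    g=cv2.cvtColor(im,cv2.COLOR_BGR2GRAY);x0,y0,x1,y1=box
    m=np.zeros_like(g);m[y0:y1,x0:x1]=(g[y0:y1,x0:x1]>th)*255
    k=max(cv2.findContours(m,0,2)[0],key=cv2.contourArea);k=cv2.convexHull(k)
    q=cv2.approxPolyDP(k,.04*cv2.arcLength(k,True),True)[:,0];w=ray(c,q,z)
    r=cv2.minAreaRect((w[:,:2]*1e3).astype(np.float32));b=cv2.boxPoints(r)
    l=max((b[1]-b[0],b[2]-b[1]),key=np.linalg.norm);l=l*np.sign(l[1])
    print("q",q.tolist());print("face centre",np.round(r[0],1),"size",np.round(r[1],1),"yaw",np.arctan2(l[1],l[0]).round(4))
E
python3 -c "
from h import *
import pickle
c=pickle.load(open('w3.pkl','rb'));im=cv2.imread('pics/w3.png');lens(im,c,(200,5,360,282))
L=ray(c,[283,163],.036)[0];a=np.array([np.cos(1.672),np.sin(1.672)]);d=L[:2]-[.5795,-.2139];print(L,d@a,d@[a[1],-a[0]])
"
```

```text
q [[344, 15], [330, 278], [235, 279], [221, 17]]
face centre [567.2 -98.7] size [39. 95.] yaw 1.6775
[ 0.56729674 -0.09840126  0.036     ] 0.11614067105447005 -0.000471861374441121
```

The cassette is 116 mm out, its face measures 39 x 95 and its yaw is 1.677, so step 1 is met. Now I back off, lift, open, and regrip across its rear part.

{"method": "apply_moves", "body": {
  "increments": [
    {"slide": [-8,0,0],"dr": [0,0,-0.03],"grip": 0},
    {"slide": [0,0.5,-40],"dr": [0,0,0],"grip": 0},
    {"slide": [11,0,-30],"dr": [0,0,0],"grip": 75},
    {"slide": [20,0,0],"dr": [0,0,0],"grip": 75},
    {"slide": [11,0,0],"dr": [0,0,0],"grip": 75}
  ]
}}

```text
time: 5.5
ee_pos: [0.5696, -0.1244, 0.0887]
ee_rot: [0.669, 0.744, -0.0, -0.001]
wrist_force: [0.2, -0.1, -0.8]
gripper_width: 0.0541
finger_force: 0.0
```

```bash
python3 -c "
from h import *
for i in range(4): ctrl.get_image('wrist')
c=cam('wrist');im=ctrl.get_image('wrist')[:,:,::-1].copy();cv2.imwrite('pics/w4.png',im)
lens(im,c,(170,20,380,300))
e,R,s=pose();a=np.array([np.cos(1.677),np.sin(1.677)]);d=e[:2]-[.5672,-.0985];print(e,s['gripper_width'],'along',d@a,'across',d@[a[1],-a[0]],np.arctan2(R[1,0],R[0,0]))
"
```

```text
q [[247, 112], [317, 113], [304, 265], [250, 259]]
face centre [567.  -97.8] size [38.3 93.1] yaw 1.665
[ 0.5704144  -0.12563538  0.08837312] 0.0746350518775422 along -0.02732322815763271 across 0.0003198227043952097 1.676597086803998
```

{"method": "apply_moves", "body": {
  "increments": [
    {"slide": [0,0,20],"dr": [0,0,0],"grip": 75},
    {"slide": [0,0,25],"dr": [0,0,0],"grip": 75},
    {"slide": [0,0,15],"dr": [0,0,0],"grip": 75},
    {"slide": [0,0,4],"dr": [0,0,0],"grip": 60},
    {"slide": [0,0,0],"dr": [0,0,0],"grip": 46}
  ],
  "grip_force": 25
}}

```text
time: 6.38
ee_pos: [0.5708, -0.1258, 0.0252]
ee_rot: [0.669, 0.743, -0.0, -0.0]
wrist_force: [0.6, 0.1, 0.5]
gripper_width: 0.0459
finger_force: 0.0
```

{"method": "apply_moves", "body": {
  "increments": [
    {"slide": [0,0,0],"dr": [0,0,0],"grip": 42},
    {"slide": [0,0,0],"dr": [0,0,0],"grip": 38},
    {"slide": [0,0,0],"dr": [0,0,0],"grip": 34},
    {"slide": [0,0,0],"dr": [0,0,0],"grip": 34},
    {"slide": [0,0,0],"dr": [0,0,0],"grip": 34}
  ],
  "grip_force": 25
}}

```text
time: 7.0
ee_pos: [0.5711, -0.1258, 0.0262]
ee_rot: [0.669, 0.744, 0.0, 0.001]
wrist_force: [-0.7, 0.2, 5.7]
gripper_width: 0.0394
finger_force: 27.5
```

```bash
python3 -c "
from h import *
c=cam('wrist');im=ctrl.get_image('wrist')[:,:,::-1].copy();cv2.imwrite('pics/w5.png',im)
lens(im,c,(170,5,390,245))
e,R,s=pose();print(e,s['gripper_width'],s['finger_force'],s['wrist_force'],np.arctan2(R[1,0],R[0,0]))
im=ctrl.get_image('top')[:,:,::-1].copy();cv2.imwrite('pics/t3.png',im)
"
```

```text
q [[333, 118], [327, 243], [234, 244], [226, 119]]
face centre [565.3 -76.6] size [39.3 50.4] yaw 1.6872
[ 0.57115125 -0.1258431   0.02616955] 0.03951985947896753 27.515079081058502 [-1.03560483  0.16482077  5.53918017] 1.6765945778885025
```

View pics/w5.png

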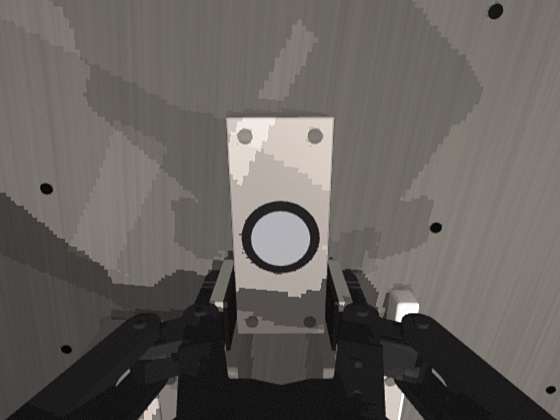

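The grip is good, with width 39.5 mm and the cassette lined up with the pads. Now I slide it to a staging pose in front of the mouth.

```bash
python3 -c "
from h import *
plan([.493,-.006,.0255],1.497,10)"
```

```text
tilt [ 0.0012 -0.0006] yaw 1.6766 dz/row 0.129
[12.7, -6.5, 0.1]
[12.6, -6.7, 0.1]
[12.5, -7.0, 0.1]
[12.4, -7.2, 0.1]
[12.2, -7.4, 0.1]
[12.1, -7.6, 0.1]
[12.0, -7.8, 0.1]
[11.8, -8.1, 0.1]
[11.7, -8.3, 0.1]
[11.5, -8.5, 0.1]
```

{"method": "apply_moves", "body": {
  "increments": [
    {"slide": [12.7,-6.5,-0.5],"dr": [0,0,0.13],"grip": 34},
    {"slide": [12.6,-6.7,-0.2],"dr": [0,0,0.13],"grip": 34},
    {"slide": [12.5,-7,0],"dr": [0,0,0.13],"grip": 34},
    {"slide": [12.4,-7.2,0],"dr": [0,0,0.13],"grip": 34},
    {"slide": [12.2,-7.4,0],"dr": [0,0,0.13],"grip": 34}
  ]
}}

```text
time: 7.72
ee_pos: [0.5314, -0.0649, 0.0262]
ee_rot: [0.702, 0.712, 0.0, 0.0]
wrist_force: [0.6, -2.3, 1.7]
gripper_width: 0.0397
finger_force: 27.2
```

{"method": "apply_moves", "body": {
  "increments": [
    {"slide": [12.1,-7.6,0],"dr": [0,0,0.13],"grip": 34},
    {"slide": [12,-7.8,0],"dr": [0,0,0.13],"grip": 34},
    {"slide": [11.8,-8.1,0],"dr": [0,0,0.13],"grip": 34},
    {"slide": [11.7,-8.3,0],"dr": [0,0,0.13],"grip": 34},
    {"slide": [11.5,-8.5,0],"dr": [0,0,0.13],"grip": 34}
  ]
}}

```text
time: 8.35
ee_pos: [0.4924, -0.0051, 0.0262]
ee_rot: [0.734, 0.679, 0.0, 0.0]
wrist_force: [1.7, -2.6, 3.0]
gripper_width: 0.04
finger_force: 27.4
```

```bash
python3 -c "
from h import *
import pickle
for i in range(4): ctrl.get_image('wrist')
c=cam('wrist');im=ctrl.get_image('wrist')[:,:,::-1].copy();cv2.imwrite('pics/w6.png',im);pickle.dump(c,open('w6.pkl','wb'))
e,R,s=pose();print(e,s['gripper_width'],s['finger_force'],s['wrist_force'],np.arctan2(R[1,0],R[0,0]))
"
```

```text
[ 0.49076461 -0.00369923  0.02616724] 0.03943667296439534 27.74405837059021 [-0.14228731  4.33290526  7.5195766 ] 1.4942962274543665
```

View pics/w6.png

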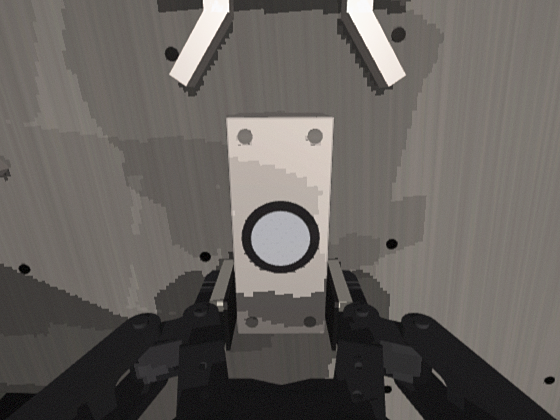

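The lens front edge is at v=117. The flare strips' tips are at about (170,75)/(187,85) on the left and (405,76)/(388,86) on the right, and the necks at about (231,12)/(347,12).

```bash
python3 -c "
from h import *
import pickle
c=pickle.load(open('w6.pkl','rb'));im=cv2.imread('pics/w6.png');g=cv2.cvtColor(im,cv2.COLOR_BGR2GRAY)
lens(im,c,(215,100,345,245),130)
for x0,x1 in((160,240),(340,415)):
    m=np.zeros_like(g);m[0:95,x0:x1]=(g[0:95,x0:x1]>185)*255
    k=max(cv2.findContours(m,0,2)[0],key=cv2.contourArea);q=cv2.approxPolyDP(k,3,True)[:,0];w=ray(c,q,.014)
    for a,b in zip(q,w): print(a,(b[:2]*1e3).round(1))
"
python3 - <<'E'
import sys;sys.path.insert(0,'.')
E
```

```text
q [[333, 117], [327, 244], [233, 244], [226, 118]]
face centre [493.8  45.7] size [51.1 39.4] yaw 1.4974
[228   0] [478.8 115.5]
[203   0] [469.1 116.2]
[203  11] [468.5 112.5]
[170  72] [451.5  91.4]
[185  85] [456.9  86. ]
[228  11] [478.3 111.7]
[347   0] [525. 112.]
[347  12] [525.  107.8]
[390  85] [542.6  79.5]
[405  74] [548.7  83.3]
[372  12] [534.8 107.1]
[372   0] [534.7 111.2]
```

The neck width of 46.9 and tip width of 86 match the given sizes. The slot axis yaw is about 1.491, and the lens sits about 2.8 mm to -x of the midline. I correct that while approaching the neck.

{"method": "apply_moves", "body": {
  "increments": [
    {"slide": [7,1.4,-0.7],"dr": [0,0,0.02],"grip": 34},
    {"slide": [7,1.4,0],"dr": [0,0,0],"grip": 34},
    {"slide": [7,0,0],"dr": [0,0,0],"grip": 34},
    {"slide": [6,0,0],"dr": [0,0,0],"grip": 34},
    {"slide": [5,0,0],"dr": [0,0,0],"grip": 34}
  ]
}}

```text
time: 9.22
ee_pos: [0.4975, 0.0266, 0.0264]
ee_rot: [0.734, 0.679, -0.0, -0.0]
wrist_force: [-0.7, 0.2, -3.1]
gripper_width: 0.0392
finger_force: 26.5
```

```bash
cat > chk.py <<'E'
from h import *
for i in range(3): ctrl.get_image('wrist')
c=cam('wrist');im=ctrl.get_image('wrist')[:,:,::-1].copy();cv2.imwrite('pics/wl.png',im);g=cv2.cvtColor(im,cv2.COLOR_BGR2GRAY)
e,R,s=pose();u=np.array([np.cos(1.491),np.sin(1.491)])
d=e[:2]-[.5018,.10975];print('TCP dock y',(d@u).round(4),'x',(d@[u[1],-u[0]]).round(4),'front',(d@u+.0753).round(4),e,s['gripper_width'],s['wrist_force'],np.arctan2(R[1,0],R[0,0]),R[:2,2])
lens(im,c,(215,100,345,245),130)
E
python3 chk.py
python3 -c "
from h import *
im=cv2.imread('pics/wl.png');c=cam('wrist');g=cv2.cvtColor(im,cv2.COLOR_BGR2GRAY)
u=np.array([np.cos(1.491),np.sin(1.491)]);O=np.array([501.8,109.75])
for x0,x1 in((120,228),(334,460)):
    m=np.zeros_like(g);m[0:190,x0:x1]=(g[0:190,x0:x1]>185)*255
    k=max(cv2.findContours(m,0,2)[0],key=cv2.contourArea);q=cv2.approxPolyDP(k,3,True)[:,0];w=ray(c,q,.014)[:,:2]*1e3-O
    for a,b in zip(q,w): print(a,'dock x,y',(b@[u[1],-u[0]]).round(1),(b@u).round(1))
"
```

```text
TCP dock y -0.0837 x 0.0027 front -0.0084 [0.49779384 0.02607295 0.02660466] 0.039485409632491565 [-0.63371441  0.28595452 -2.31775377] 1.492380200469662 [-3.29225151e-04  4.37067262e-05]
q [[333, 117], [327, 244], [233, 244], [226, 119]]
face centre [500.8  75.6] size [51.2 39.5] yaw 1.496
[219  74] dock x,y -23.5 7.4
[197  77] dock x,y -32.8 6.2
[197  94] dock x,y -33.3 -0.5
[167 147] dock x,y -48.4 -22.9
[181 157] dock x,y -42.6 -27.3
[220  93] dock x,y -23.5 -0.1
[334  75] dock x,y 24.3 7.1
[334  97] dock x,y 24.8 -1.6
[371 158] dock x,y 42.9 -27.5
[385 147] dock x,y 48.7 -22.6
[354  94] dock x,y 33.2 -0.3
[355  75] dock x,y 33.1 7.1
```

In this view the lens is about 1.5 mm to +x of the slot's middle, so I correct that and enter the slot.

{"method": "apply_moves", "body": {
  "increments": [
    {"slide": [2,-1.4,0.3],"dr": [0,0,0.01],"grip": 34},
    {"slide": [6,0,0],"dr": [0,0,0],"grip": 34},
    {"slide": [7,0,0],"dr": [0,0,0],"grip": 34},
    {"slide": [6,0,0],"dr": [0,0,0],"grip": 34},
    {"slide": [5,0,0],"dr": [0,0,0],"grip": 34}
  ]
}}

```text
time: 10.05
ee_pos: [0.4986, 0.0525, 0.0264]
ee_rot: [0.735, 0.678, 0.0, -0.0]
wrist_force: [-0.7, 0.5, -1.8]
gripper_width: 0.0389
finger_force: 26.5
```

```bash
python3 chk.py
python3 -c "
from h import *
im=cv2.imread('pics/wl.png');c=cam('wrist');g=cv2.cvtColor(im,cv2.COLOR_BGR2GRAY)
u=np.array([np.cos(1.491),np.sin(1.491)]);O=np.array([501.8,109.75])
for x0,x1 in((120,228),(334,460)):
    m=np.zeros_like(g);m[0:220,x0:x1]=(g[0:220,x0:x1]>185)*255
    k=max(cv2.findContours(m,0,2)[0],key=cv2.contourArea);q=cv2.approxPolyDP(k,3,True)[:,0];w=ray(c,q,.014)[:,:2]*1e3-O
    for a,b in zip(q,w): print(a,'dock x,y',(b@[u[1],-u[0]]).round(1),(b@u).round(1))
"
```

```text
TCP dock y -0.0577 x 0.0014 front 0.0176 [0.49857275 0.05209523 0.02641607] 0.038915346582339874 [-0.72431732 -0.21273655 -3.10903569] 1.4910420422259587 [-1.40172476e-05 -2.85171994e-05]
q [[344, 138], [327, 244], [233, 244], [229, 125]]
face centre [504.   99.8] size [48.3 43. ] yaw 1.4778
[120   0] dock x,y -61.7 60.1
[120  19] dock x,y -62.7 53.5
[222  20] dock x,y -22.3 53.3
[221   0] dock x,y -22.3 60.2
[334 140] dock x,y 24.6 6.4
[334 159] dock x,y 25.0 -2.0
[366 210] dock x,y 41.5 -26.3
[381 205] dock x,y 48.3 -23.8
[352 155] dock x,y 33.0 -0.2
[353 139] dock x,y 32.9 6.8
```

View pics/wl.png

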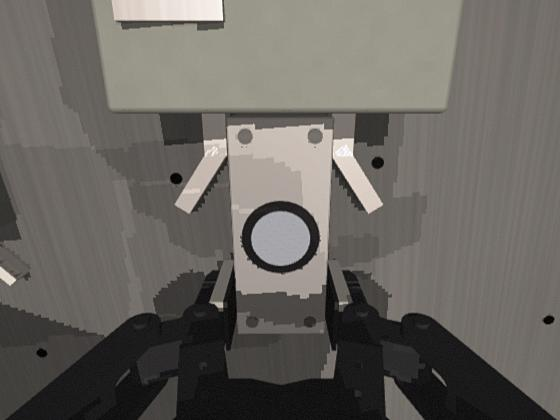

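The cassette is centred in the mouth to within about 1 mm, with its front about 18 mm inside (lens edges 229..332, guide outer edges 203..353). I feed it to 28 mm, then go on in small guarded steps.

{"method": "apply_moves", "body": {
  "increments": [
    {"slide": [2,-0.6,0.2],"dr": [0,0,0],"grip": 34},
    {"slide": [2,0,0],"dr": [0,0,0],"grip": 34},
    {"slide": [2,0,0],"dr": [0,0,0],"grip": 34},
    {"slide": [2,0,0],"dr": [0,0,0],"grip": 34},
    {"slide": [1.5,0,0],"dr": [0,0,0],"grip": 34}
  ]
}}

```text
time: 10.88
ee_pos: [0.4988, 0.0616, 0.0262]
ee_rot: [0.735, 0.678, 0.0, 0.0]
wrist_force: [-0.2, -0.4, -2.2]
gripper_width: 0.0394
finger_force: 26.6
```

{"method": "apply_moves", "body": {
  "increments": [
    {"slide": [0.8,0,0],"dr": [0,0,0],"grip": 34},
    {"slide": [0.8,0,0],"dr": [0,0,0],"grip": 34},
    {"slide": [0.8,0,0],"dr": [0,0,0],"grip": 34},
    {"slide": [0.8,0,0],"dr": [0,0,0],"grip": 34},
    {"slide": [0.4,0,0],"dr": [0,0,0],"grip": 34}
  ]
}}

```text
time: 11.5
ee_pos: [0.499, 0.0651, 0.0262]
ee_rot: [0.735, 0.678, 0.0, -0.0]
wrist_force: [0.4, -0.5, -1.9]
gripper_width: 0.0399
finger_force: 26.6
```

{"method": "apply_moves", "body": {
  "increments": [
    {"slide": [0.8,0,0],"dr": [0,0,0],"grip": 34},
    {"slide": [0.8,0,0],"dr": [0,0,0],"grip": 34},
    {"slide": [0.8,0,0],"dr": [0,0,0],"grip": 34},
    {"slide": [0.8,0,0],"dr": [0,0,0],"grip": 34},
    {"slide": [0.8,0,0],"dr": [0,0,0],"grip": 34}
  ]
}}

```text
time: 12.12
ee_pos: [0.4994, 0.0691, 0.0262]
ee_rot: [0.735, 0.678, 0.0, 0.0]
wrist_force: [0.1, -0.3, -2.4]
gripper_width: 0.0391
finger_force: 26.6
```

{"method": "apply_moves", "body": {
  "increments": [
    {"slide": [0.8,0,0],"dr": [0,0,0],"grip": 34},
    {"slide": [0.8,0,0],"dr": [0,0,0],"grip": 34},
    {"slide": [0.8,0,0],"dr": [0,0,0],"grip": 34},
    {"slide": [0.8,0,0],"dr": [0,0,0],"grip": 34},
    {"slide": [0.8,0,0],"dr": [0,0,0],"grip": 34}
  ]
}}

```text
time: 12.75
ee_pos: [0.4997, 0.0729, 0.0262]
ee_rot: [0.735, 0.678, -0.0, 0.0]
wrist_force: [-0.7, -2.3, -1.3]
gripper_width: 0.0391
finger_force: 26.6
```

{"method": "apply_moves", "body": {
  "increments": [
    {"slide": [0.5,0,0],"dr": [0,0,0],"grip": 34},
    {"slide": [0.5,0,0],"dr": [0,0,0],"grip": 34},
    {"slide": [0.5,0,0],"dr": [0,0,0],"grip": 34},
    {"slide": [0,0,0],"dr": [0,0,0],"grip": 34},
    {"slide": [0,0,0],"dr": [0,0,0],"grip": 34}
  ]
}}

```text
time: 13.38
ee_pos: [0.4998, 0.0739, 0.0263]
ee_rot: [0.735, 0.678, -0.0, 0.0]
wrist_force: [-0.7, -6.2, -1.5]
gripper_width: 0.0396
finger_force: 26.7
```

Contact is confirmed: the force rises about 4 N/mm at a depth of about 38 mm. Now I press to about 10 N and hold.

{"method": "apply_moves", "body": {
  "increments": [
    {"slide": [0.5,0,0],"dr": [0,0,0],"grip": 34},
    {"slide": [0.5,0,0],"dr": [0,0,0],"grip": 34},
    {"slide": [0.3,0,0],"dr": [0,0,0],"grip": 34},
    {"slide": [0,0,0],"dr": [0,0,0],"grip": 34},
    {"slide": [0,0,0],"dr": [0,0,0],"grip": 34}
  ]
}}

```text
time: 14.0
ee_pos: [0.4998, 0.0746, 0.0263]
ee_rot: [0.735, 0.678, -0.001, 0.0]
wrist_force: [-1.2, -8.7, -1.1]
gripper_width: 0.0396
finger_force: 26.8
```

{"method": "apply_moves", "body": {
  "increments": [
    {"slide": [0.5,0,0],"dr": [0,0,0],"grip": 34},
    {"slide": [0.3,0,0],"dr": [0,0,0],"grip": 34},
    {"slide": [0,0,0],"dr": [0,0,0],"grip": 34},
    {"slide": [0,0,0],"dr": [0,0,0],"grip": 34},
    {"slide": [0,0,0],"dr": [0,0,0],"grip": 34}
  ]
}}

```text
time: 14.62
ee_pos: [0.4999, 0.0751, 0.0263]
ee_rot: [0.735, 0.679, -0.001, 0.0]
wrist_force: [-0.5, -10.7, -0.4]
gripper_width: 0.039
finger_force: 26.8
```

```bash
python3 chk.py
```

```text
TCP dock y -0.0347 x 0.0009 front 0.0406 [0.49989464 0.07509595 0.02632017] 0.039223891291329284 [ -1.37901713 -11.04368822   0.77011871] 1.4915097923422065 [-0.00051239 -0.00175203]
q [[344, 100], [344, 180], [215, 158], [231, 100]]
face centre [507.3 144.7] size [28.9 50.6] yaw 2.8924
```

View pics/wl.png

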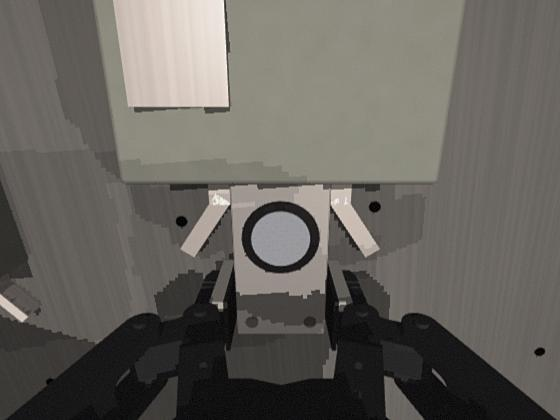

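It is pressed at about 11 N, straight and centred, with the lens disc at (281,237) just outside the hood. Now I ease the spring down to about 2 to 3 N before opening, so it doesn't kick the cassette back.

{"method": "apply_moves", "body": {
  "increments": [
    {"slide": [-0.8,0,0.2],"dr": [0,0,0],"grip": 34},
    {"slide": [-0.8,0,0],"dr": [0,0,0],"grip": 34},
    {"slide": [-0.6,0,0],"dr": [0,0,0],"grip": 34},
    {"slide": [0,0,0],"dr": [0,0,0],"grip": 34},
    {"slide": [0,0,0],"dr": [0,0,0],"grip": 34}
  ]
}}

```text
time: 15.45
ee_pos: [0.4997, 0.0739, 0.0262]
ee_rot: [0.735, 0.678, -0.0, 0.0]
wrist_force: [-1.4, -5.5, 0.0]
gripper_width: 0.0391
finger_force: 26.9
```

{"method": "apply_moves", "body": {
  "increments": [
    {"slide": [-0.6,0,0.2],"dr": [0,0,0],"grip": 34},
    {"slide": [-0.5,0,0],"dr": [0,0,0],"grip": 34},
    {"slide": [0,0,0],"dr": [0,0,0],"grip": 34},
    {"slide": [0,0,0],"dr": [0,0,0],"grip": 34},
    {"slide": [0,0,0],"dr": [0,0,0],"grip": 34}
  ]
}}

```text
time: 16.08
ee_pos: [0.4998, 0.0735, 0.0261]
ee_rot: [0.735, 0.678, 0.0, 0.0]
wrist_force: [-0.7, -2.5, 5.6]
gripper_width: 0.0393
finger_force: 27.5
```

{"method": "apply_moves", "body": {
  "increments": [
    {"slide": [-0.4,0,0],"dr": [0,0,0],"grip": 34},
    {"slide": [0,0,0],"dr": [0,0,0],"grip": 38},
    {"slide": [0,0,0],"dr": [0,0,0],"grip": 42},
    {"slide": [0,0,0],"dr": [0,0,0],"grip": 50},
    {"slide": [0,0,0],"dr": [0,0,0],"grip": 60}
  ],
  "grip_force": 20
}}

```text
time: 16.7
ee_pos: [0.4997, 0.0731, 0.0256]
ee_rot: [0.735, 0.678, 0.0, -0.0]
wrist_force: [-0.7, -0.0, 0.1]
gripper_width: 0.0603
finger_force: 0.0
```

```bash
python3 chk.py; python3 -c "
from h import *
a=cv2.imread('pics/w6.png');
im=cv2.imread('pics/wl.png');g=cv2.cvtColor(im,cv2.COLOR_BGR2GRAY)
c=cam('wrist')
m=np.zeros_like(g);m[195:280,236:326]=(g[195:280,236:326]<60)*255
k=cv2.convexHull(np.vstack(cv2.findContours(cv2.morphologyEx(m,cv2.MORPH_OPEN,np.ones((3,3))),0,2)[0]));e,ax,_=cv2.fitEllipse(k);w=ray(c,e,.036)[0,:2]-[.5018,.10975];u=np.array([np.cos(1.491),np.sin(1.491)])
print('lens px',e,ax,'dock x,y mm',(w@[u[1],-u[0]]*1e3).round(1),(w@u*1e3).round(1))"
```

```text
TCP dock y -0.0369 x 0.0008 front 0.0384 [0.49968444 0.07295124 0.02572536] 0.05986307648163965 [-0.99313562 -0.32327623 -1.08263068] 1.4905722268115804 [-7.48997743e-05  6.57346642e-05]
q [[344, 100], [344, 174], [215, 164], [215, 106]]
face centre [505.3 141.7] size [27.  49.8] yaw 2.9997
lens px (279.6600036621094, 238.1337127685547) (71.80537414550781, 77.34573364257812) dock x,y mm 0.1 -9.9
```

```bash
python3 -c "
from h import *
import pickle
def disc(f):
    g=cv2.cvtColor(cv2.imread(f),cv2.COLOR_BGR2GRAY)
    m=np.zeros_like(g);m[195:280,236:326]=(g[195:280,236:326]<60)*255
    k=cv2.convexHull(np.vstack(cv2.findContours(cv2.morphologyEx(m,cv2.MORPH_OPEN,np.ones((3,3))),0,2)[0]));return cv2.fitEllipse(k)
print('w6',disc('pics/w6.png'))
for i in range(4):
    cv2.imwrite('pics/wl.png',ctrl.get_image('wrist')[:,:,::-1]);e=disc('pics/wl.png')[0];print(e,pose()[0])
g=cv2.cvtColor(cv2.imread('pics/wl.png'),cv2.COLOR_BGR2GRAY)
"
```

```text
w6 ((280.0705871582031, 236.82215881347656), (71.2188949584961, 77.07621002197266), 89.75399017333984)
(279.6842041015625, 238.06838989257812) [0.49969165 0.07295327 0.02577071]
(279.7159118652344, 237.85235595703125) [0.49970621 0.07292937 0.02577474]
(279.7118225097656, 237.83984375) [0.49966536 0.07291763 0.02578932]
(279.7210693359375, 237.84500122070312) [0.49969197 0.07294098 0.02581828]
```

The disc is about 0.5 mm farther back than in the grip, so the remaining spring contact is uncertain. I'll press again from behind with closed fingers and back off slowly, so that bench friction holds it against the stop.

{"method": "apply_moves", "body": {
  "increments": [
    {"slide": [0,0,-15],"dr": [0,0,0],"grip": 64},
    {"slide": [0,0,-25],"dr": [0,0,0],"grip": 64},
    {"slide": [-15,0,-20],"dr": [0,0,0],"grip": 30},
    {"slide": [-20,0,0],"dr": [0,0,0],"grip": 0},
    {"slide": [-13,0,0],"dr": [0,0,0],"grip": 0}
  ]
}}

```text
time: 17.73
ee_pos: [0.4961, 0.0244, 0.087]
ee_rot: [0.735, 0.678, 0.001, 0.001]
wrist_force: [0.1, 1.3, -0.2]
gripper_width: 0.0096
finger_force: 0.0
```

{"method": "apply_moves", "body": {
  "increments": [
    {"slide": [0,0,10],"dr": [0,0,0],"grip": 0},
    {"slide": [0,0,20],"dr": [0,0,0],"grip": 0},
    {"slide": [0,0,20],"dr": [0,0,0],"grip": 0},
    {"slide": [0,0,14],"dr": [0,0,0],"grip": 0},
    {"slide": [0,0,0],"dr": [0,0,0],"grip": 0}
  ]
}}

```text
time: 18.35
ee_pos: [0.4949, 0.0256, 0.0205]
ee_rot: [0.735, 0.678, -0.001, -0.001]
wrist_force: [-0.0, -1.1, 0.4]
gripper_width: 0.0001
finger_force: 0.0
```

{"method": "apply_moves", "body": {
  "increments": [
    {"slide": [3,0,0],"dr": [0,0,0],"grip": 0},
    {"slide": [3,0,0],"dr": [0,0,0],"grip": 0},
    {"slide": [3,0,0],"dr": [0,0,0],"grip": 0},
    {"slide": [2,0,0],"dr": [0,0,0],"grip": 0},
    {"slide": [1,0,0],"dr": [0,0,0],"grip": 0}
  ]
}}

```text
time: 18.98
ee_pos: [0.4969, 0.0372, 0.022]
ee_rot: [0.735, 0.678, 0.0, 0.0]
wrist_force: [-0.5, -0.6, 0.5]
gripper_width: 0.0001
finger_force: 0.0
```

```bash
python3 chk.py
```

```text
TCP dock y -0.0729 x 0.0008 front 0.0024 [0.49680277 0.03701794 0.02182117] 0.00027715809516545245 [ 0.42016424  0.08367131 -0.75400761] 1.4905888496108357 [1.02860735e-05 1.80439748e-06]
q [[344, 102], [329, 244], [231, 244], [215, 103]]
face centre [500.5  90. ] size [54.4 45.1] yaw 1.4997
```

{"method": "apply_moves", "body": {
  "increments": [
    {"slide": [1,0,0],"dr": [0,0,0],"grip": 0},
    {"slide": [1,0,0],"dr": [0,0,0],"grip": 0},
    {"slide": [1,0,0],"dr": [0,0,0],"grip": 0},
    {"slide": [0.5,0,0],"dr": [0,0,0],"grip": 0},
    {"slide": [0.5,0,0],"dr": [0,0,0],"grip": 0}
  ]
}}

```text
time: 19.8
ee_pos: [0.4971, 0.0411, 0.0218]
ee_rot: [0.735, 0.678, 0.0, 0.0]
wrist_force: [0.3, -0.6, 0.1]
gripper_width: 0.0001
finger_force: 0.2
```

{"method": "apply_moves", "body": {
  "increments": [
    {"slide": [0.5,0,0],"dr": [0,0,0],"grip": 0},
    {"slide": [0.5,0,0],"dr": [0,0,0],"grip": 0},
    {"slide": [0.5,0,0],"dr": [0,0,0],"grip": 0},
    {"slide": [0.4,0,0],"dr": [0,0,0],"grip": 0},
    {"slide": [0,0,0],"dr": [0,0,0],"grip": 0}
  ]
}}

```text
time: 20.42
ee_pos: [0.4973, 0.0422, 0.0218]
ee_rot: [0.735, 0.678, -0.0, 0.0]
wrist_force: [-1.6, -5.8, -0.4]
gripper_width: -0.0002
finger_force: 3.1
```

{"method": "apply_moves", "body": {
  "increments": [
    {"slide": [0.5,0,0],"dr": [0,0,0],"grip": 0},
    {"slide": [0.5,0,0],"dr": [0,0,0],"grip": 0},
    {"slide": [0.4,0,0],"dr": [0,0,0],"grip": 0},
    {"slide": [0,0,0],"dr": [0,0,0],"grip": 0},
    {"slide": [0,0,0],"dr": [0,0,0],"grip": 0}
  ]
}}

```text
time: 21.05
ee_pos: [0.4974, 0.043, 0.0219]
ee_rot: [0.735, 0.679, -0.001, 0.0]
wrist_force: [-1.1, -9.2, -0.0]
gripper_width: -0.0002
finger_force: 4.6
```

```bash
python3 chk.py
```

```text
TCP dock y -0.0669 x 0.0009 front 0.0084 [0.49737897 0.0430357  0.02185431] 2.67914367813492e-05 [-1.41174721 -9.18169722  0.40781084] 1.4915304655717314 [-0.00019098 -0.00143166]
q [[335, 102], [329, 244], [231, 244], [223, 101]]
face centre [500.9  96.4] size [54.8 39.4] yaw 1.496
```

Pressed home at 9.2 N. Now I back off slowly.

{"method": "apply_moves", "body": {
  "increments": [
    {"slide": [-0.4,0,0],"dr": [0,0,0],"grip": 0},
    {"slide": [-0.4,0,0],"dr": [0,0,0],"grip": 0},
    {"slide": [-0.4,0,0],"dr": [0,0,0],"grip": 0},
    {"slide": [-0.4,0,0],"dr": [0,0,0],"grip": 0},
    {"slide": [-0.4,0,0],"dr": [0,0,0],"grip": 0}
  ]
}}

```text
time: 21.88
ee_pos: [0.4972, 0.0421, 0.0218]
ee_rot: [0.735, 0.678, -0.0, 0.0]
wrist_force: [0.1, -3.8, 0.1]
gripper_width: -0.0
finger_force: 1.9
```

{"method": "apply_moves", "body": {
  "increments": [
    {"slide": [-0.3,0,0],"dr": [0,0,0],"grip": 0},
    {"slide": [-0.3,0,0],"dr": [0,0,0],"grip": 0},
    {"slide": [-0.3,0,0],"dr": [0,0,0],"grip": 0},
    {"slide": [-0.3,0,0],"dr": [0,0,0],"grip": 0},
    {"slide": [-0.3,0,0],"dr": [0,0,0],"grip": 0}
  ]
}}

```text
time: 22.5
ee_pos: [0.4971, 0.0412, 0.0218]
ee_rot: [0.735, 0.678, 0.0, -0.0]
wrist_force: [0.1, -0.1, -0.3]
gripper_width: -0.0002
finger_force: 0.1
```

{"method": "apply_moves", "body": {
  "increments": [
    {"slide": [-0.5,0,0],"dr": [0,0,0],"grip": 0},
    {"slide": [-1,0,0],"dr": [0,0,0],"grip": 0},
    {"slide": [-3,0,0],"dr": [0,0,0],"grip": 0},
    {"slide": [-8,0,0],"dr": [0,0,0],"grip": 0},
    {"slide": [-12,0,0],"dr": [0,0,0],"grip": 0}
  ]
}}

```text
time: 23.12
ee_pos: [0.4951, 0.0158, 0.0218]
ee_rot: [0.735, 0.678, 0.0, 0.0]
wrist_force: [0.1, -0.3, 0.5]
gripper_width: -0.0001
finger_force: 0.0
```

{"method": "apply_moves", "body": {
  "increments": [
    {"slide": [0,0,-15],"dr": [0,0,0],"grip": 0},
    {"slide": [0,0,-25],"dr": [0,0,0],"grip": 0},
    {"slide": [0,0,-25],"dr": [0,0,0],"grip": 0},
    {"slide": [0,0,-10],"dr": [0,0,0],"grip": 0},
    {"slide": [0,0,0],"dr": [0,0,0],"grip": 0}
  ]
}}

```text
time: 23.75
ee_pos: [0.4956, 0.0163, 0.0977]
ee_rot: [0.735, 0.678, 0.001, 0.001]
wrist_force: [0.1, 0.5, -0.7]
gripper_width: 0.0002
finger_force: 0.0
```

```bash
python3 chk.py; python3 -c "
from h import *
im=cv2.imread('pics/wl.png');c=cam('wrist')
p=proj(c,[.501,.1,.036])[0];print(p)
h=cv2.HoughCircles(cv2.cvtColor(im,cv2.COLOR_BGR2GRAY),cv2.HOUGH_GRADIENT,1,50,param1=100,param2=25,minRadius=15,maxRadius=45)[0]
u=np.array([np.cos(1.491),np.sin(1.491)])
for q in h:
    if np.hypot(*(q[:2]-p))<40: w=ray(c,q[:2],.036)[0,:2]-[.5018,.10975];print(q,'dock x,y',(w@[u[1],-u[0]]*1e3).round(1),(w@u*1e3).round(1))
"
```

```text
TCP dock y -0.0935 x 0.0002 front -0.0182 [0.49451707 0.01652407 0.09606463] 0.0004580823759653523 [ 0.19844469 -0.23234463  1.0764071 ] 1.4906569986575435 [-0.00178307  0.00035759]
q [[316, 100], [313, 177], [250, 177], [246, 100]]
face centre [499.   74.7] size [44.4 39.4] yaw 1.4923
[281.16886966  93.90862599]
[280.5  93.5  22.1] dock x,y -0.4 -9.6
```

The cassette is centred (-0.4 mm), 9.6 mm short of the entrance and straight within 0.002 rad. The force dropped smoothly to zero on backing off, so friction holds it against the stop.

```bash
python3 -c "
from cell import ctrl
print(ctrl.hand_in())"
```

```text
the job is handed in; nothing more can be done
None
```

I slid the lens cassette out of the pack and into the large detector box, pressed it home at about 11 N and again at about 9 N, then released it and handed the job in. At the last look it lay straight and centred, 9.6 mm short of the entrance. That it still touches the stop is inferred from the forces as I backed off, I didn't re-measure the slit cassettes after the push-out, and `hand_in()` gave no verdict.

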